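# Close and lock the battery cover of a portion scale

## Robot

A 6-joint arm with a two-finger parallel gripper is mounted at the origin on a cart in front of the work surface, level with it; the furniture and walls round the work are solid. World frame = base frame: x ahead of the robot, y to its left, z up, the work surface at z = 0. Lengths are in m, angles in rad, forces in N, time in s.
With the tool pointing down it reaches from about 0.35 to 0.975 m from the base axis. Payload 7.1 kg.
Tool frame: the origin (TCP) lies between the finger pads; the fingertips stand 22 mm ahead of it and the grasp point (between the pads) lies 3 mm ahead of it; z points along the fingers, y is the line along which they close (so a half turn about z gives the same grasp; the last joint's range is limited). The gripper opens to 88 mm and grips with 3 to 60 N. Pads are 20 mm wide; open, the fingers measure 115 mm over their backs; the gripper's body (75 mm by 178 mm) begins 61 mm behind the grasp point.
Start: joints at [-1.14, 0.423, 1.63, -0, 1.089, -0.019], TCP at [0.272, -0.563, 0.245] pointing down, gripper open.
Joint ranges: [-3, 3], [-0.9, 2.11], [0.09, 2.58], [-1.31, 4.45], [0.11, 2.69], [-2.54, 2.54]. Speed limits (rad/s): [2.39, 2.39, 3.01, 3.14, 3.14, 3.14].

## Interface

Orientations are given as a unit quaternion [x, y, z, w].
In Python, from cell import r, camera gives the robot as it stands.
- The arm moves only by the tool send_rows, never from a script. Its argument "deltas" is a list of rows, each an object with "gripper": the opening, from 0 (shut) to 1 (fully open); "translation": the shift along the world's x, y, z in mm, a list of three; "roll": the turn about the world's z in rad. A call has 1 to 5 rows; each row shifts and turns the commanded pose from where the row before left it; what a row does not reach is not made up. A row lasts 1/12 s, in which the tool goes at most 41.7 mm and 7.16 degrees, less where a joint would pass 70% of its speed; a pose out of reach is approached as far as the arm can. A call with a gripper value outside its range is refused whole. The fingers move at their own pace and stop on an object; "force" is the grip in N (left out, the last holds). Time passes only in rows, so rows that do not move let the fingers close. It gives the time, the measured TCP pose, the force, the opening and the grip force at its end, in the units of the state.
- r.get_obs(): the state, without advancing time (a new reading comes with each control period).
- camera(name): name is "scene" or "side" or "wrist"; returns a dict with "pixels" (400x640x3 uint8, red, green, blue), "intrinsics" (3x3 intrinsics, pixels), "cam_to_world" (4x4, takes a point from camera to world coordinates); the wrist camera has in their place "tool_from_camera" (4x4, takes a point from camera to tool coordinates, whose origin is the TCP and whose axes are the flange's). Camera axes: x right, y down, z forward; pixel columns grow to the right and rows downward; lengths in m; the calibration is good to about 2 mm. A picture is of the moment at which its call begins: read the wrist's pose just before it. There is no depth.
- r.finish_job(): hands the job in; it is judged then, once.
The state is a dict: "time": time; "joints": joint angles; "dq": joint speeds; "tau": joint torques, N m; "ee_pos": TCP position; "ee_rot": TCP orientation; "force": force on the tool from outside, world axes, zero at the start; "torque": the same for the moment, N m; "width": finger opening in m; "grip_force": force on a finger pad.
Only numpy, scipy, OpenCV 4.12 (cv2) and the standard library are available. Lean on these libraries where they do the work, as an engineer would, in place of code of your own. Each camera call takes 0.05 s, during which the arm holds its last target. There are 200 camera calls.

## Task

The portion scale lies on its platform with fresh batteries in. Set the loose battery cover squarely on its bay, then take the flat-blade screwdriver from the rack, seat its blade in the cover's big slotted screw, push the screw down against its spring and, still pushing, turn it a quarter turn clockwise so that it locks and springs back up. Put the screwdriver back in the rack, standing upright in a free hole; turn the screw only with the screwdriver, and leave the other tool and everything else on the table where it is.

Things in the scene. Friction and masses are not known exactly. Their poses are not given: they have to be found in the camera images.
- scale: Grey portion scale lying upside down on its steel platform, fixed to the table; housing 140 (x) x 180 (y) mm, its upturned underside 56 mm above the table, four rubber feet at its corners 7 mm higher. In the middle an open battery bay, 64 (x) x 104 (y) mm, with two cells and between them the screw's steel catch. Origin on the table under its centre, z up.
- bay (a point): Centre of the mouth of the battery bay, in the plane of the scale's underside (56 mm above the table); axes as scale (y is the bay's long side).
- cover: Loose grey battery cover, 0.15 to 0.3 kg: plate 76 (x) x 116 (y) x 4 mm, origin at the centre of its underside, z up. Below it a skirt 60 x 100 mm, 10 mm deep, tapered to 53 x 93, enters the bay with 2 mm spare each side; on top a square boss 44 x 44 mm, z = 4 to 22 mm. Origin 10 mm above the table as it lies, level with bay when on. Fits either way round (half a turn).
- screw: Captive steel screw in the middle of the cover's boss: round head 30 mm across, in a well 32 mm across, with one straight slot right across it. Origin at the centre of the head's top face: when up, 3 mm below the boss top, 19 mm above the cover's underside. x along the slot, z up. Unlocked, the slot runs across the cover (its x); locked, lengthwise (its y).
- screw_turn (a joint): Turn of the screw in the cover, rad: 0 unlocked (starts -0.05 to 0.05), grows clockwise seen from above, locked at 1.57, stop at 1.6. It turns lightly (0.04 N m). With the cover on the bay it turns only while pushed down more than 6.5 mm; else the catch stops it after about 0.3 rad. The blade has about 0.15 rad of play in the slot before the screw follows.
- screw_push (a joint): How far the screw is pushed down into the cover, m: 0 up, 0.010 at the stop. Its spring needs 3.5 N to start, 7 N at 7 mm and 8.5 N at 10 mm. 8 to 9 mm is right for turning. Let go when locked it comes back up to about 0.003 and stays there in the catch's groove; let go unlocked it returns to 0.
- flat_driver: Flat-blade screwdriver, 0.15 to 0.25 kg, standing blade down in either hole of the rack. Black square handle 30 x 30 mm, from z = 5 to 97 mm; below it a round collar 38 mm across that rests on the rack; 9 mm shaft; blade tip at z = -105 mm. Origin at the centre of the collar's underside, z up. x along the blade's width; the handle's flat sides face x and y.
- flat_driver_tip (a point): Centre of the blade's end edge; axes as flat_driver. The blade is 18 mm wide (x) and 3 to 4 mm thick (y).
- rack: Fixed steel tool rack, 64 (x) x 176 (y) mm; its top plate lies 124 mm above the table and has two holes 25 mm across, 84 mm apart along its y. Origin on the table under its centre, z up.
- rack_left (a point): Centre of the rack's hole at its +y end, on the top plate's upper face.
- rack_right (a point): Centre of the rack's hole at its -y end, on the top plate's upper face.
- point_driver: The other tool in the rack: a smaller cross-point screwdriver with a round wooden handle 26 mm across and 74 mm long. To be left. Origin at the underside of its handle, z up.
- sauce_cup: Small steel sauce cup, 65 mm across, 37 mm tall; to be left. Origin at its base.
- tub: Round lidded food tub, 129 mm across, 56 mm tall; to be left. Origin at its base.
- wind_timer: White wind-up timer, 66 mm across, 53 mm tall; to be left. Origin at its base.
- screw_slot (a point): Middle of the slot's floor, 7 mm below the head's top face; axes as screw. The slot is 6.5 mm wide, about 9 mm at its bevelled mouth, and open to the well at both ends.
Things that resemble listed ones, but are neither listed nor needed, are in the scene too. What is shaped like the flat_driver but pink is not meant.

How it is judged:
On the way, in this order (a step that is already met when the one before it is completed fails the run):
1. the cover lies seated on the bay, its screw still unlocked (distance between cover and bay below 0.006 m and z of cover in the frame of bay below 0.002 m and angle between the x axis of cover and the x axis of bay, either way round below 0.1 rad and value of joint screw_turn below 0.5 rad), for 0.2 s.
2. the screwdriver's blade presses the screw down by more than 6 mm (value of joint screw_push above 0.006 m and contact force between flat_driver and screw above 2 N and value of joint screw_turn below 1 rad), for 0.1 s.
3. the screw is turned a quarter turn clockwise with the screwdriver, still pushed down (value of joint screw_turn above 1.2 rad and contact force between flat_driver and screw above 0.5 N and value of joint screw_push above 0.005 m), for 0.05 s.
At the end, for the whole second after the job is handed in: Cover on the bay (centre within 6 mm, down to 2 mm, square to 0.1 rad), its screw turned 1.2 rad or more and sprung back 1.8 to 4.5 mm below its top position; the flat driver upright (0.1 rad) in a rack hole, collar within 12 mm of the hole's centre; both at rest (distance between cover and bay below 0.006 m and z of cover in the frame of bay below 0.002 m and angle between the x axis of cover and the x axis of bay, either way round below 0.1 rad and value of joint screw_turn above 1.2 rad and value of joint screw_push between 0.0018 and 0.0045 m and (distance between flat_driver and rack_left below 0.012 m or distance between flat_driver and rack_right below 0.012 m) and angle between flat_driver's own z axis and vertical below 0.1 rad and linear speed of each of flat_driver, cover below 0.02 m/s); the robot touches nothing.
It fails at once if the screw is pressed or turned with the fingers (contact force between the fingers and screw above 3 N).
It fails at once if the other tool or a bystander is moved by more than 3 cm (distance of any of point_driver, sauce_cup, tub, wind_timer from where it was at the start of the episode above 0.03 m).
It also fails if it takes over 72 s, if anything falls off the work surface, if the arm or the gripper's body presses on something with over 40 N, if the wrist force passes 120 N, or if a joint passes its speed limit or range.

## Working session

There is one attempt and no reset: what is moved stays moved. The work goes in short steps, Python scripts to look and compute and a tool call to move; the robot and the scene stay as the last step left them, time stands still between calls to the robot, and variables do not carry over. Pictures are saved under pics/ and viewed, at most 10 in all, crops included, and the job is handed in when it is done.

Besides the shell and the picture viewer there is one more tool, called after "Request:" by a JSON object that holds its "name" and its "arguments", one argument or row to a line. send_rows: Moves the arm, as the interface text tells. Its arguments: {"type":"object","properties":{"deltas":{"type":"array","items":{"type":"object","properties":{"gripper":{"type":"number"},"translation":{"type":"array","items":{"type":"number"}},"roll":{"type":"number"}}}},"force":{"type":"number"}},"required":["deltas"]}

```bash
mkdir -p pics; ls; cat > h.py <<'E'
import numpy as np, cv2
from cell import r, camera
from scipy.spatial.transform import Rotation as R
def cam(name):
    o=r.get_obs(); c=camera(name); K=np.array(c["intrinsics"])
    if name=="wrist":
        T=np.eye(4); T[:3,:3]=R.from_quat(o["ee_rot"]).as_matrix(); T[:3,3]=o["ee_pos"]
        T=T@np.array(c["tool_from_camera"])
    else: T=np.array(c["cam_to_world"])
    return np.array(c["pixels"]),K,T
def save(img,n): cv2.imwrite("pics/"+n,img[:,:,::-1])
def ray(K,T,u,v):
    d=T[:3,:3]@np.linalg.solve(K,[u,v,1.0]); return T[:3,3],d/np.linalg.norm(d)
def onz(K,T,u,v,z):
    p,d=ray(K,T,u,v); return p+d*(z-p[2])/d[2]
def tri(a,b):
    (p,d),(q,e)=a,b
    s=np.linalg.lstsq(np.c_[d,-e],q-p,rcond=None)[0]
    x,y=p+d*s[0],q+e*s[1]; return (x+y)/2,np.linalg.norm(x-y)
def proj(K,T,P):
    c=T[:3,:3].T@(np.array(P)-T[:3,3]); u=K@c; return u[:2]/u[2]
E
python3 - <<'E'
from h import *
for n in("scene","side"):
    i,K,T=cam(n); save(i,n+"0.png"); print(n,T[:3,3].round(3),T[:3,2].round(2),K[0,0])
o=r.get_obs(); print(o["ee_pos"],o["ee_rot"],o["time"],o["width"])
c=camera("wrist"); print(np.array(c["tool_from_camera"]).round(3))
E
```

```text
pics
scene [0.174 0.589 0.951] [ 0.34 -0.53 -0.78] 449.3202538030744
side [0.854 0.654 0.724] [-0.34 -0.68 -0.65] 417.4704732558052
[ 0.27154742 -0.5624191   0.24399628] [ 9.74821595e-01  2.22985200e-01 -1.60349205e-04 -6.58773431e-04] 0.1 0.0876931717987325
[[ 0.001 -0.96  -0.281  0.077]
 [ 1.     0.001 -0.    -0.   ]
 [ 0.001 -0.281  0.96  -0.14 ]
 [ 0.     0.     0.     1.   ]]
```

View pics/scene0.png

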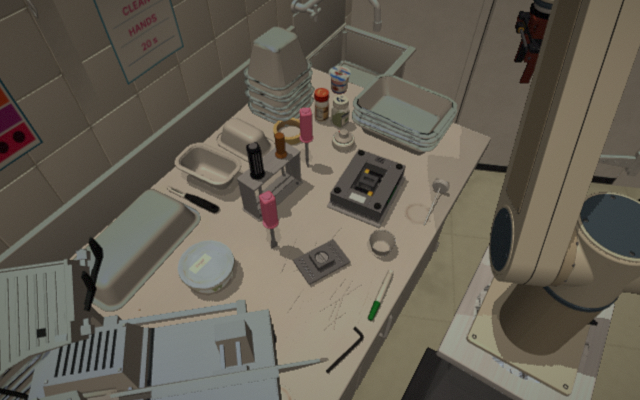

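View pics/side0.png

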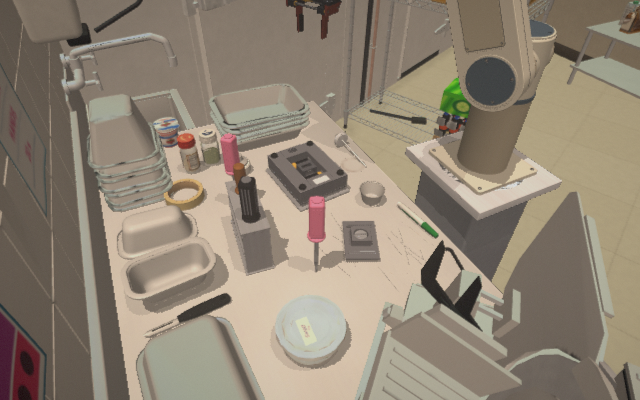

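The scene view shows the cover at (322,262) with its boss at (321,258), the scale at (368,185), the rack with the black driver at (255,160) and the point driver at (280,145). Pink look-alikes stand at (268,212) and (306,125). In the side view the cover is at (361,240), the scale at (307,172) and the black driver at (249,200). The only black square handle standing in the rack is at scene (255,160). The pink ones are excluded by colour, and the black one at (205,203) is a lying knife.

```bash
python3 - <<'E'
from h import *
s,Ks,Ts=cam("scene"); d,Kd,Td=cam("side")
P=dict(boss=((321,257),(361,234)),driver_top=((253,144),(247,180)),pdrv_top=((280,134),(239,168)),pinkA_top=((268,196),(317,199)),pinkB_top=((306,110),(230,137)),pinkA_bot=((274,247),(316,270)),baycentre=((370,182),(308,170)),tub=((208,262),(311,322)),cup=((381,238),(372,187)))
for k,(a,b) in P.items():
    p,e=tri(ray(Ks,Ts,*a),ray(Kd,Td,*b)); print(k,p.round(3),round(e,4))
a=cv2.resize(s[120:300,220:420],None,fx=3,fy=3,interpolation=cv2.INTER_CUBIC)
save(a,"crop1.png")
E
```

```text
boss [0.472 0.117 0.03 ] 0.0003
driver_top [0.701 0.05  0.223] 0.005
pdrv_top [ 0.692 -0.039  0.187] 0.0067
pinkA_top [0.595 0.137 0.201] 0.0015
pinkB_top [ 0.679 -0.136  0.202] 0.0043
pinkA_bot [ 0.597  0.14  -0.003] 0.0014
baycentre [ 0.484 -0.144  0.036] 0.0056
tub [0.676 0.281 0.052] 0.001
cup [0.374 0.003 0.047] 0.0001
```

View pics/crop1.png

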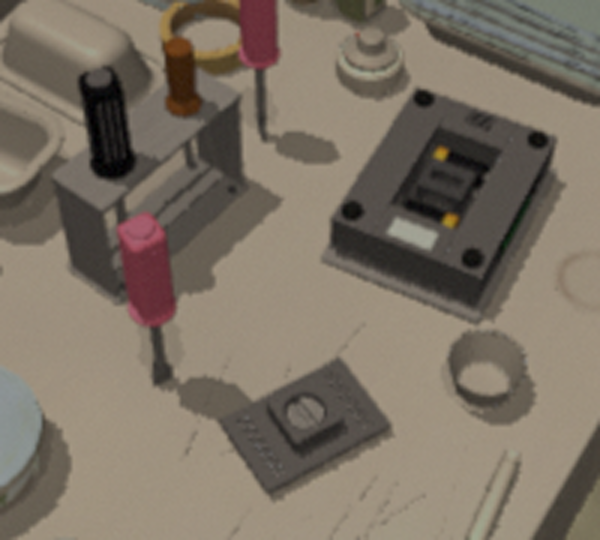

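The crop confirms it: the black square-handled flat driver is in the rack's near (+y) hole, and the cover has its slotted screw at crop (305,412). I'll go over the scale for a look, then over the cover.

Request:
{"name": "send_rows", "arguments": {
  "deltas": [
    {"gripper": 1, "translation": [17, 35, 4], "roll": 0},
    {"gripper": 1, "translation": [17, 35, 4], "roll": 0},
    {"gripper": 1, "translation": [17, 35, 4], "roll": 0},
    {"gripper": 1, "translation": [17, 35, 4], "roll": 0},
    {"gripper": 1, "translation": [17, 35, 4], "roll": 0}
  ]
}}

```text
time: 0.67
ee_pos: [0.3571, -0.3862, 0.2648]
ee_rot: [0.975, 0.223, 0.0, -0.0]
force: [-0.1, -0.1, -0.5]
width: 0.0878
grip_force: 0.0
```

Request:
{"name": "send_rows", "arguments": {
  "deltas": [
    {"gripper": 1, "translation": [17, 35, 4], "roll": 0},
    {"gripper": 1, "translation": [17, 35, 4], "roll": 0},
    {"gripper": 1, "translation": [17, 35, 4], "roll": 0},
    {"gripper": 1, "translation": [17, 35, 4], "roll": 0},
    {"gripper": 1, "translation": [17, 35, 4], "roll": 0}
  ]
}}

```text
time: 1.08
ee_pos: [0.4422, -0.211, 0.2851]
ee_rot: [0.975, 0.223, 0.0, 0.0]
force: [1.8, -1.0, 0.1]
width: 0.0879
grip_force: 0.0
```

Request:
{"name": "send_rows", "arguments": {
  "deltas": [
    {"gripper": 1, "translation": [17, 34, 4], "roll": 0},
    {"gripper": 1, "translation": [17, 34, 4], "roll": 0},
    {"gripper": 1, "translation": [0, 0, 0], "roll": 0},
    {"gripper": 1, "translation": [0, 0, 0], "roll": 0}
  ]
}}

```text
time: 1.42
ee_pos: [0.4765, -0.1432, 0.2929]
ee_rot: [0.974, 0.225, 0.0, 0.0]
force: [-0.4, 0.5, -0.9]
width: 0.088
grip_force: 0.0
```

```bash
python3 - <<'E'
from h import *
i,K,T=cam("wrist"); save(i,"w1.png"); np.savez("w1.npz",i=i,K=K,T=T); print(r.get_obs()["ee_pos"])
E
```

```text
[ 0.4757865  -0.14429087  0.29261495]
```

Request:
{"name": "send_rows", "arguments": {
  "deltas": [
    {"gripper": 1, "translation": [-1, 37, 0], "roll": 0},
    {"gripper": 1, "translation": [-1, 37, 0], "roll": 0},
    {"gripper": 1, "translation": [-1, 37, 0], "roll": 0},
    {"gripper": 1, "translation": [-1, 37, 0], "roll": 0},
    {"gripper": 1, "translation": [-1, 37, 0], "roll": 0}
  ]
}}

```text
time: 1.88
ee_pos: [0.4702, 0.04, 0.2925]
ee_rot: [0.975, 0.222, -0.0, 0.0]
force: [0.9, -0.2, 0.8]
width: 0.0877
grip_force: 0.0
```

Request:
{"name": "send_rows", "arguments": {
  "deltas": [
    {"gripper": 1, "translation": [-1, 37, 0], "roll": 0},
    {"gripper": 1, "translation": [-1, 37, 0], "roll": 0},
    {"gripper": 1, "translation": [0, 0, 0], "roll": 0},
    {"gripper": 1, "translation": [0, 0, 0], "roll": 0}
  ]
}}

```text
time: 2.22
ee_pos: [0.4686, 0.1143, 0.2924]
ee_rot: [0.975, 0.224, -0.0, 0.0]
force: [0.2, -0.3, 0.0]
width: 0.088
grip_force: 0.0
```

```bash
python3 - <<'E'
from h import *
i,K,T=cam("wrist"); np.savez("w2.npz",i=i,K=K,T=T); print(r.get_obs()["ee_pos"])
a=np.load("w1.npz")["i"]; m=np.vstack([a[:,:],i]); m=cv2.resize(m,(480,600)); save(m,"w12.png")
E
```

```text
[0.46861667 0.11329172 0.29233964]
```

View pics/w12.png

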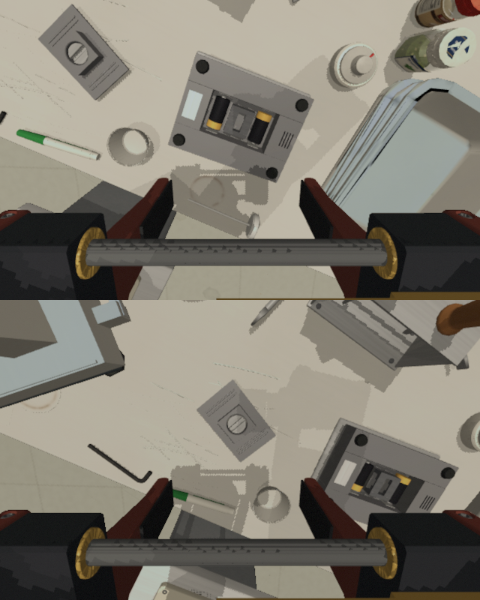

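The top view (w1, shown at 0.75 scale) has the scale with feet at full pixels (269,89), (239,187), (361,231) and (408,139), and the bay near (320,157). The bottom view (w2) has the cover at about (315,161) with its slotted screw.

```bash
python3 - <<'E'
from h import *
W=[np.load(f"w{k}.npz") for k in(1,2)]
def blobs(w,th,lo,hi):
    g=cv2.cvtColor(w["i"],cv2.COLOR_RGB2GRAY); n,l,s,c=cv2.connectedComponentsWithStats((g<th).astype(np.uint8))
    return [c[k] for k in range(1,n) if lo<s[k][4]<hi]
def near(w,p,rad=10,th=50):
    b=[c for c in blobs(w,th,60,800) if np.hypot(*(c-p))<rad]; return b[0] if b else None
w=W[0]; F=[]
for p in [(269,89),(239,187),(361,231),(408,139)]:
    c=near(w,p); print(p,c)
    F.append(onz(w["K"],w["T"],*(c if c is not None else p),0.063))
F=np.array(F); print(F.round(4), "centre",F.mean(0).round(4))
print("sides",[round(np.linalg.norm(F[i]-F[(i+1)%4]),4) for i in range(4)])
for i in range(4):
    d=F[(i+1)%4]-F[i]; print("ang",round(np.degrees(np.arctan2(d[1],d[0])),2))
# two-view height of feet, by hand pixel in w2
for p1,p2 in [((269,89),(482,186)),((408,139),(600,223))]:
    a,b=near(W[0],p1),near(W[1],p2,14)
    if a is not None and b is not None: print("foot tri",tri(ray(w["K"],w["T"],*a),ray(W[1]["K"],W[1]["T"],*b)))
# cover
for k,seed in ((1,(315,161)),(0,(113,72))):
    w=W[k]; g=cv2.cvtColor(w["i"],cv2.COLOR_RGB2GRAY)
    print("vals",g[seed[1],seed[0]-40:seed[0]+60:6])
    for th in(110,125,140,155):
        m=cv2.morphologyEx((g<th).astype(np.uint8),cv2.MORPH_OPEN,np.ones((5,5)))
        for c in cv2.findContours(m,cv2.RETR_EXTERNAL,cv2.CHAIN_APPROX_NONE)[0]:
            if cv2.pointPolygonTest(c,seed,False)>0 and cv2.contourArea(c)<30000:
                q=np.array([onz(w["K"],w["T"],*x,0.014)[:2]*1000 for x in c[:,0].astype(float)],np.float32)
                print(k,th,cv2.minAreaRect(q))
E
```

```text
(269, 89) [269.8         88.42916667]
(239, 187) [238.31770833 185.97916667]
(361, 231) [362.07936508 230.39153439]
(408, 139) [401.88288288 139.95945946]
[[ 0.5374 -0.0618  0.063 ]
 [ 0.4277 -0.0721  0.063 ]
 [ 0.4417 -0.2209  0.063 ]
 [ 0.5516 -0.2102  0.063 ]] centre [ 0.4896 -0.1413  0.063 ]
sides [np.float64(0.1102), np.float64(0.1494), np.float64(0.1104), np.float64(0.1491)]
ang -174.61
ang -84.64
ang 5.56
ang 95.46
foot tri (array([ 0.53729104, -0.06098975,  0.05698691]), np.float64(3.755221182855393e-05))
foot tri (array([ 0.55177463, -0.21144794,  0.0584446 ]), np.float64(0.00023436626187983147))
vals [126 119 118 113 118 148 146 114 133  97  97 107 108 140 159 159 159]
1 125 ((472.4730224609375, 115.44548797607422), (114.26160430908203, 75.85748291015625), 64.60736083984375)
1 140 ((472.70513916015625, 115.58815002441406), (115.12184143066406, 77.61968231201172), 64.38238525390625)
1 155 ((473.2043762207031, 115.27879333496094), (117.03126525878906, 79.3333969116211), 64.77783203125)
vals [119 120 120 131 124 110 145 154 121 122  57 110 123 123 168 180 181]
0 125 ((472.5356750488281, 112.03057861328125), (120.8167724609375, 77.28076934814453), 64.5156021118164)
0 140 ((472.37371826171875, 111.97050476074219), (122.0676498413086, 77.82440185546875), 64.53789520263672)
0 155 ((472.59063720703125, 111.94155883789062), (122.94941711425781, 79.53655242919922), 64.48291778564453)
```

Scale centre is (0.490,-0.141) at yaw 5.4°, with foot spacing 110x149 as it should be. The cover is at (0.4725,0.1155), its long axis at 64.5°, measured size 115x77 (correct). I'll align the fingers to the cover's x and take a closer look.

Request:
{"name": "send_rows", "arguments": {
  "deltas": [
    {"gripper": 1, "translation": [0.7, 0.4, -22], "roll": 0.112},
    {"gripper": 1, "translation": [0.7, 0.4, -22], "roll": 0.112},
    {"gripper": 1, "translation": [0.7, 0.4, -22], "roll": 0.112},
    {"gripper": 1, "translation": [0.7, 0.4, -22], "roll": 0.112},
    {"gripper": 1, "translation": [0.7, 0.4, -22], "roll": 0.112}
  ]
}}

```text
time: 2.68
ee_pos: [0.4725, 0.1137, 0.1817]
ee_rot: [0.875, 0.485, -0.0, 0.0]
force: [0.1, -0.1, 0.6]
width: 0.0878
grip_force: 0.0
```

Request:
{"name": "send_rows", "arguments": {
  "deltas": [
    {"gripper": 1, "translation": [0.5, 0.2, -22], "roll": 0.112},
    {"gripper": 1, "translation": [0, 0, 0], "roll": 0},
    {"gripper": 1, "translation": [0, 0, 0], "roll": 0},
    {"gripper": 1, "translation": [0, 0, 0], "roll": 0}
  ]
}}

```text
time: 3.02
ee_pos: [0.4734, 0.1153, 0.1615]
ee_rot: [0.848, 0.53, 0.0, 0.0]
force: [0.6, 0.5, 0.8]
width: 0.0878
grip_force: 0.0
```

```bash
python3 - <<'E'
from h import *
i,K,T=cam("wrist"); o=r.get_obs(); save(i,"w3.png"); np.savez("w3.npz",i=i,K=K,T=T); print(o["ee_pos"],o["joints"],R.from_quat(o["ee_rot"]).as_matrix()[:,0])
E
```

```text
[0.47370542 0.1156531  0.16192158] [ 2.15097149e-01  3.47238950e-01  1.99061492e+00 -1.00837029e-04
  8.01896797e-01  6.68257348e-01] [0.43774499 0.89909852 0.00108435]
```

View pics/w3.png

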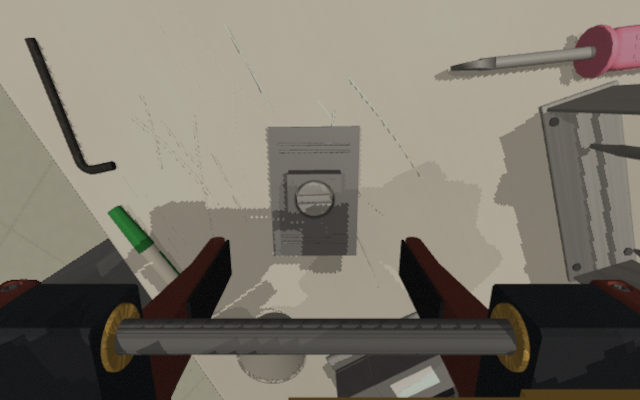

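w3 shows the cover upright in the image (edges x 267–360, y 126–255), with the screw at (315,199), centred between the fingers. I'll check the screw position by two views.

```bash
python3 - <<'E'
from h import *
w=np.load("w3.npz"); v=np.load("w2.npz")
def head(w,seed):
    g=cv2.medianBlur(cv2.cvtColor(w["i"],cv2.COLOR_RGB2GRAY),3)
    x,y=seed; c=cv2.HoughCircles(g[y-40:y+40,x-40:x+40],cv2.HOUGH_GRADIENT,1,50,param1=80,param2=12,minRadius=9,maxRadius=25)
    return c[0,0]+[x-40,y-40,0]
a,b=head(w,(315,199)),head(v,(315,165)); print(a,b)
print("z plane",onz(w["K"],w["T"],a[0],a[1],.029),onz(v["K"],v["T"],b[0],b[1],.029),"tri",tri(ray(w["K"],w["T"],*a[:2]),ray(v["K"],v["T"],*b[:2])))
g=cv2.cvtColor(w["i"],cv2.COLOR_RGB2GRAY)
C=np.array([[267,126],[360,126],[357,255],[274,255]],float)
print([onz(w["K"],w["T"],*c,.014).round(4) for c in C])
E
```

```text
[313.5        198.5         16.29999924] [310.5        165.5         16.29999924]
z plane [0.47250071 0.11620359 0.029     ] [0.46999559 0.12084138 0.029     ] tri (array([0.47524324, 0.12282049, 0.05618071]), np.float64(0.0013877539620396023))
[array([0.4634, 0.1849, 0.014 ]), array([0.5323, 0.1514, 0.014 ]), array([0.4829, 0.0465, 0.014 ]), array([0.4143, 0.0799, 0.014 ])]
```

The screw is at (0.4725,0.1162), agreeing with the plate corners (0.473,0.1157) and the earlier scene height of 0.030. I'll descend and grip the boss.

Request:
{"name": "send_rows", "arguments": {
  "deltas": [
    {"gripper": 1, "translation": [-1, 0.5, -30], "roll": 0.008},
    {"gripper": 1, "translation": [0, 0, -30], "roll": 0},
    {"gripper": 1, "translation": [0, 0, -30], "roll": 0},
    {"gripper": 1, "translation": [0, 0, -20], "roll": 0},
    {"gripper": 1, "translation": [0, 0, -13], "roll": 0}
  ]
}}

```text
time: 3.48
ee_pos: [0.472, 0.1167, 0.037]
ee_rot: [0.845, 0.534, 0.0, 0.0]
force: [-0.3, 0.2, 0.9]
width: 0.0874
grip_force: 0.0
```

Request:
{"name": "send_rows", "arguments": {
  "deltas": [
    {"gripper": 0.4, "translation": [0, 0, 0], "roll": 0},
    {"gripper": 0.4, "translation": [0, 0, 0], "roll": 0},
    {"gripper": 0.3, "translation": [0, 0, 0], "roll": 0},
    {"gripper": 0.3, "translation": [0, 0, 0], "roll": 0},
    {"gripper": 0.3, "translation": [0, 0, 0], "roll": 0}
  ],
  "force": 35
}}

```text
time: 3.9
ee_pos: [0.4727, 0.1171, 0.039]
ee_rot: [0.845, 0.535, 0.001, 0.0]
force: [-1.1, 0.6, 0.1]
width: 0.058
grip_force: 0.0
```

Request:
{"name": "send_rows", "arguments": {
  "deltas": [
    {"gripper": 0.3, "translation": [0, 0, 0], "roll": 0},
    {"gripper": 0.3, "translation": [0, 0, 0], "roll": 0},
    {"gripper": 0.3, "translation": [0, 0, 0], "roll": 0}
  ]
}}

```text
time: 4.15
ee_pos: [0.4724, 0.117, 0.0383]
ee_rot: [0.845, 0.535, 0.001, 0.0]
force: [0.6, -1.1, 6.2]
width: 0.0435
grip_force: 35.0
```

Request:
{"name": "send_rows", "arguments": {
  "deltas": [
    {"gripper": 0.3, "translation": [0, 0, 20], "roll": 0},
    {"gripper": 0.3, "translation": [0, 0, 35], "roll": 0},
    {"gripper": 0.3, "translation": [0, 0, 35], "roll": 0},
    {"gripper": 0.3, "translation": [2, -20, 20], "roll": 0.07},
    {"gripper": 0.3, "translation": [2, -34, 0], "roll": 0.07}
  ]
}}

```text
time: 4.57
ee_pos: [0.4785, 0.0644, 0.1518]
ee_rot: [0.803, 0.596, 0.003, 0.002]
force: [1.3, -0.0, -2.5]
width: 0.0432
grip_force: 35.0
```

Request:
{"name": "send_rows", "arguments": {
  "deltas": [
    {"gripper": 0.3, "translation": [2, -34, 0], "roll": 0.07},
    {"gripper": 0.3, "translation": [2, -34, 0], "roll": 0.07},
    {"gripper": 0.3, "translation": [2, -34, 0], "roll": 0.07},
    {"gripper": 0.3, "translation": [2, -34, 0], "roll": 0.07},
    {"gripper": 0.3, "translation": [2, -34, 0], "roll": 0.07}
  ]
}}

```text
time: 4.98
ee_pos: [0.4851, -0.1086, 0.1475]
ee_rot: [0.688, 0.725, -0.0, -0.0]
force: [1.2, 0.2, -2.5]
width: 0.0439
grip_force: 35.0
```

Request:
{"name": "send_rows", "arguments": {
  "deltas": [
    {"gripper": 0.3, "translation": [2, -24, 0], "roll": 0.047},
    {"gripper": 0.3, "translation": [1, -10, 0], "roll": 0},
    {"gripper": 0.3, "translation": [0, 0, 0], "roll": 0},
    {"gripper": 0.3, "translation": [0, 0, 0], "roll": 0}
  ]
}}

```text
time: 5.32
ee_pos: [0.4882, -0.1407, 0.1474]
ee_rot: [0.673, 0.739, -0.0, -0.001]
force: [0.5, -0.2, -1.9]
width: 0.0436
grip_force: 35.0
```

```bash
python3 - <<'E'
from h import *
i,K,T=cam("wrist"); o=r.get_obs(); save(i,"w4.png"); np.savez("w4.npz",i=i,K=K,T=T); print(o["ee_pos"],o["width"],R.from_quat(o["ee_rot"]).as_matrix()[:,0])
E
```

```text
[ 0.48815223 -0.14013514  0.14735041] 0.04354486182180349 [-9.48324059e-02  9.95492909e-01  8.25901699e-04]
```

View pics/w4.png

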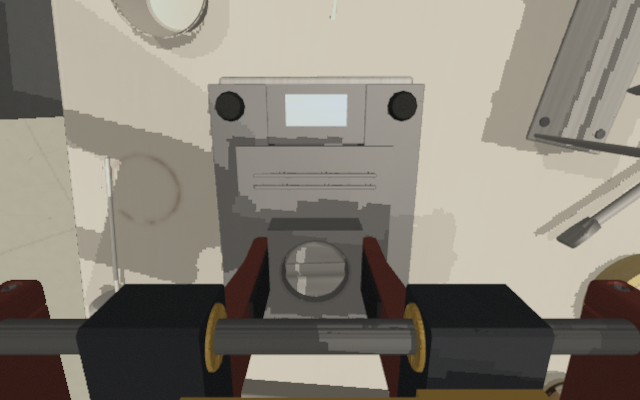

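w4 shows the feet at (230,106) and (403,106), the cover's far edge at y≈146 from x 236 to 393, and the screw at (316,270). The cover is square to the scale.

```bash
python3 - <<'E'
from h import *
w=np.load("w4.npz"); K,T=w["K"],w["T"]
g=cv2.cvtColor(w["i"],cv2.COLOR_RGB2GRAY)
n,l,s,c=cv2.connectedComponentsWithStats((g<50).astype(np.uint8))
f=[c[k] for k in range(1,n) if 200<s[k][4]<1500 and abs(c[k][1]-106)<12 and 200<c[k][0]<430]; print(f)
f=sorted(f,key=lambda p:p[0]); A,B=[onz(K,T,*p,.063) for p in f]
d=B-A; th=np.arctan2(d[1],d[0]); print("dist",np.linalg.norm(d),"ang",np.degrees(th))
y=np.array([-np.sin(th),np.cos(th),0]); M=(A+B)/2
print("bay centre",M-0.0747*y)
z=.1473-.0283
E1,E2=onz(K,T,236,146.5,z+.004),onz(K,T,393,146.5,z+.004); d=E2-E1
print("cover edge",np.linalg.norm(d),np.degrees(np.arctan2(d[1],d[0])),"cover centre",(E1+E2)/2-.058*y)
print("screw",onz(K,T,316,270,z+.019))
E
```

```text
[array([401.77742947, 105.51410658]), array([229.59594384, 105.9625585 ])]
dist 0.10891480122544563 ang 5.540206852422796
bay centre [ 0.48857114 -0.1403573   0.063     ]
cover edge 0.07517395408074429 5.402679812724615 cover centre [ 0.48804718 -0.14201478  0.123     ]
screw [ 0.4886043  -0.14152931  0.138     ]
```

Request:
{"name": "send_rows", "arguments": {
  "deltas": [
    {"gripper": 0.3, "translation": [0.7, 1, -25], "roll": 0},
    {"gripper": 0.3, "translation": [0, 0, -20], "roll": 0},
    {"gripper": 0.3, "translation": [0, 0, -7], "roll": 0},
    {"gripper": 0.3, "translation": [0, 0, -4], "roll": 0},
    {"gripper": 0.3, "translation": [0, 0, -3], "roll": 0}
  ]
}}

```text
time: 5.78
ee_pos: [0.4894, -0.1392, 0.0885]
ee_rot: [0.672, 0.741, -0.0, -0.0]
force: [0.9, 0.3, -1.3]
width: 0.0439
grip_force: 35.0
```

Request:
{"name": "send_rows", "arguments": {
  "deltas": [
    {"gripper": 0.3, "translation": [0, 0, -2], "roll": 0},
    {"gripper": 0.3, "translation": [0, 0, -1.5], "roll": 0},
    {"gripper": 0.3, "translation": [0, 0, 0], "roll": 0},
    {"gripper": 0.3, "translation": [0, 0, 0], "roll": 0}
  ]
}}

```text
time: 6.12
ee_pos: [0.4898, -0.1402, 0.0857]
ee_rot: [0.672, 0.74, 0.0, 0.0]
force: [-0.3, -0.0, -2.1]
width: 0.0433
grip_force: 35.0
```

Request:
{"name": "send_rows", "arguments": {
  "deltas": [
    {"gripper": 0.3, "translation": [0, 0, -1], "roll": 0},
    {"gripper": 0.3, "translation": [0, 0, -1], "roll": 0},
    {"gripper": 0.3, "translation": [0, 0, 0], "roll": 0}
  ]
}}

```text
time: 6.37
ee_pos: [0.4898, -0.1403, 0.0843]
ee_rot: [0.672, 0.74, 0.0, 0.0]
force: [-3.0, 1.4, 10.6]
width: 0.0435
grip_force: 35.0
```

Contact is at z 0.0843, exactly the seated height. I'll release, rise and check.

Request:
{"name": "send_rows", "arguments": {
  "deltas": [
    {"gripper": 0.7, "translation": [0, 0, 0.5], "roll": 0},
    {"gripper": 0.9, "translation": [0, 0, 0], "roll": 0},
    {"gripper": 0.9, "translation": [0, 0, 0], "roll": 0},
    {"gripper": 0.9, "translation": [0, 0, 15], "roll": 0},
    {"gripper": 0.9, "translation": [0, 0, 40], "roll": 0}
  ]
}}

```text
time: 6.78
ee_pos: [0.4864, -0.1392, 0.1353]
ee_rot: [0.672, 0.74, -0.002, -0.004]
force: [0.5, 0.6, -0.7]
width: 0.0734
grip_force: 0.0
```

Request:
{"name": "send_rows", "arguments": {
  "deltas": [
    {"gripper": 0.9, "translation": [0, 0, 40], "roll": 0},
    {"gripper": 0.9, "translation": [0, 0, 20], "roll": 0},
    {"gripper": 0.9, "translation": [0, 0, 0], "roll": 0},
    {"gripper": 0.9, "translation": [0, 0, 0], "roll": 0}
  ]
}}

```text
time: 7.12
ee_pos: [0.4901, -0.1403, 0.1997]
ee_rot: [0.672, 0.74, 0.001, 0.001]
force: [-0.4, 0.3, -0.2]
width: 0.0789
grip_force: 0.0
```

```bash
python3 - <<'E'
from h import *
i,K,T=cam("wrist"); o=r.get_obs(); save(i,"w5.png"); np.savez("w5.npz",i=i,K=K,T=T); print(o["ee_pos"],o["width"])
E
```

```text
[ 0.48922091 -0.14005819  0.19843217] 0.07908630122550259
```

Request:
{"name": "send_rows", "arguments": {
  "deltas": [
    {"gripper": 1, "translation": [0, 0, 40], "roll": 0},
    {"gripper": 1, "translation": [0, 10, 38], "roll": 0},
    {"gripper": 1, "translation": [28, 25, 18], "roll": 0},
    {"gripper": 1, "translation": [28, 25, 18], "roll": 0},
    {"gripper": 1, "translation": [28, 25, 18], "roll": 0}
  ]
}}

```text
time: 7.58
ee_pos: [0.5736, -0.0543, 0.3299]
ee_rot: [0.673, 0.74, -0.001, -0.001]
force: [1.0, -0.7, -0.6]
width: 0.0878
grip_force: 0.0
```

Request:
{"name": "send_rows", "arguments": {
  "deltas": [
    {"gripper": 1, "translation": [28, 25, 8], "roll": 0},
    {"gripper": 1, "translation": [28, 25, 0], "roll": 0},
    {"gripper": 1, "translation": [28, 25, 0], "roll": 0},
    {"gripper": 1, "translation": [28, 25, 0], "roll": 0},
    {"gripper": 1, "translation": [14, 5, 0], "roll": 0}
  ]
}}

```text
time: 8.0
ee_pos: [0.7012, 0.0538, 0.3352]
ee_rot: [0.671, 0.741, -0.001, -0.002]
force: [-0.4, 0.4, 0.2]
width: 0.0875
grip_force: 0.0
```

Request:
{"name": "send_rows", "arguments": {
  "deltas": [
    {"gripper": 1, "translation": [0, 0, 0], "roll": 0},
    {"gripper": 1, "translation": [0, 0, 0], "roll": 0},
    {"gripper": 1, "translation": [0, 0, 0], "roll": 0}
  ]
}}

```text
time: 8.25
ee_pos: [0.6983, 0.0492, 0.3368]
ee_rot: [0.673, 0.74, -0.001, -0.001]
force: [-0.1, 0.2, 0.5]
width: 0.088
grip_force: 0.0
```

```bash
python3 - <<'E'
from h import *
i,K,T=cam("wrist"); o=r.get_obs(); np.savez("w6.npz",i=i,K=K,T=T); print(o["ee_pos"],o["joints"].__repr__())
m=np.vstack([np.load("w5.npz")["i"][:300],i[:320]]); save(cv2.resize(m,None,fx=.95,fy=.95),"w56.png")
E
```

```text
[0.69826436 0.04899389 0.33748266] array([ 5.31387016e-02,  4.57650799e-01,  1.35731762e+00, -2.24373664e-04,
        1.32906170e+00, -4.19938225e-02])
```

View pics/w56.png

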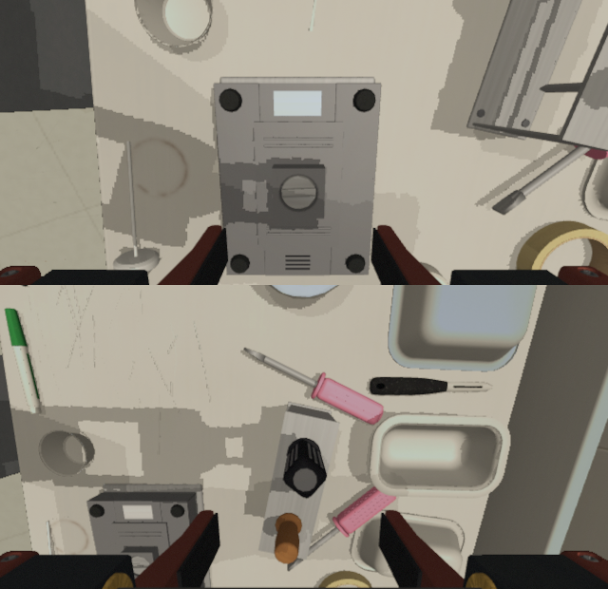

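Top (w5): the cover sits square on the scale, screw at full (314,202). Bottom (w6): the black driver's top is near full (322,205), and the wooden point driver is at about (303,265). I'll enlarge the handle to get its yaw.

```bash
python3 - <<'E'
from h import *
w=np.load("w6.npz"); i,K,T=w["i"],w["K"],w["T"]
b=np.clip(i[150:240,270:370].astype(float)*2.2,0,255).astype(np.uint8)
s,Ks,Ts=cam("scene"); c=np.clip(s[135:215,225:305].astype(float)*1.6,0,255).astype(np.uint8)
A=cv2.resize(b,(444,400),interpolation=cv2.INTER_CUBIC);B=cv2.resize(c,(340,400),interpolation=cv2.INTER_CUBIC)
save(np.hstack([A,B]),"crop2.png")
print(onz(K,T,322,205,.221))
# rack top plate edges from shown px
q=lambda u,v:onz(K,T,u/.95,v/.95-300,.124)
print(q(290,405),q(262,555),q(336,418))
E
```

```text
[0.70323661 0.04967251 0.221     ]
[0.68254062 0.10176186 0.124     ] [ 0.66435188 -0.0797047   0.124     ] [0.73298757 0.09289996 0.124     ]
```

View pics/crop2.png

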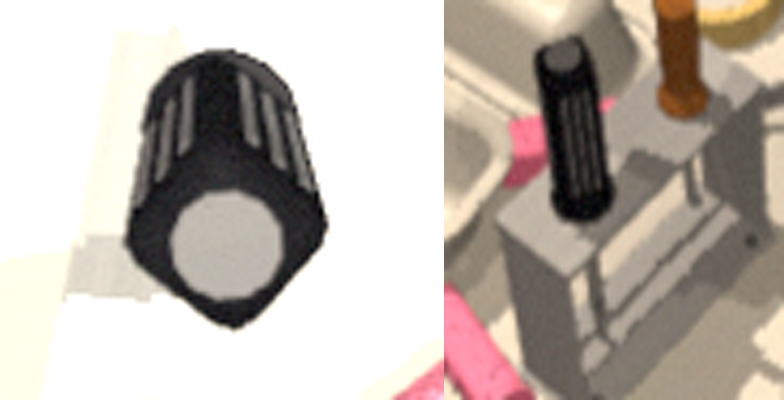

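The crop shows the black handle's square top, with corners at crop (127,240), (234,327), (327,228) and end disc centre (227,245). It is turned about 45° in the image. The pink look-alikes have toppled over by themselves, they stood on their tips, and they are not needed.

```bash
python3 - <<'E'
from h import *
w=np.load("w6.npz"); i,K,T=w["i"],w["K"],w["T"]
q=lambda u,v,z:onz(K,T,270+u/4.44,150+v/4.44,z)
L,B,Rr=q(127,240,.215),q(234,327,.215),q(327,228,.215)
for a,b in((L,B),(B,Rr),(L,Rr)):
    d=b-a; print(np.linalg.norm(d).round(4),np.degrees(np.arctan2(d[1],d[0])).round(1))
print("mid LR",(L+Rr)/2,"disc",q(227,245,.221))
s,Ks,Ts=cam("scene"); d,Kd,Td=cam("side")
# dark-handle top in scene & side: topmost disc
for n,im,(x,y) in(("scene",s,(253,144)),("side",d,(247,180))):
    h=cv2.cvtColor(im,cv2.COLOR_RGB2GRAY); m=(h[y-15:y+50,x-20:x+25]<60).astype(np.uint8)
    nn,l,st,c=cv2.connectedComponentsWithStats(m); k=1+st[1:,4].argmax(); print(n,st[k]+[x-20,y-15,0,0,0])
print(tri(ray(Ks,Ts,256.5,147.5),ray(K,T,270+227/4.44,150+245/4.44)))
# collar bottom on rack plate
print("rack yaw from long edge",np.degrees(np.arctan2(.18147,.01819)))
E
```

```text
0.0255 -35.1
0.0251 54.2
0.036 9.1
mid LR [0.70260664 0.04972012 0.215     ] disc [0.70257127 0.04945974 0.221     ]
scene [246 142  20  38 510]
side [238 177  22  45 421]
(array([0.70163045, 0.04272188, 0.2071176 ]), np.float64(0.00590034675806887))
rack yaw from long edge 84.27596514764642
```

Handle flats are at -35°/54.5°, with the driver at (0.7026,0.0495). The hole derived from the rack corners, (0.703,0.0515), agrees. Now I'll align the closing line to -35° and descend.

Request:
{"name": "send_rows", "arguments": {
  "deltas": [
    {"gripper": 1, "translation": [1, 0, -11], "roll": -0.118},
    {"gripper": 1, "translation": [1, 0, -11], "roll": -0.118},
    {"gripper": 1, "translation": [1, 0, -11], "roll": -0.118},
    {"gripper": 1, "translation": [1, 0.5, -11], "roll": -0.118},
    {"gripper": 1, "translation": [0.3, 0, -11], "roll": -0.118}
  ]
}}

```text
time: 8.87
ee_pos: [0.7035, 0.0498, 0.2838]
ee_rot: [0.86, 0.51, 0.0, 0.0]
force: [0.5, -0.4, 0.3]
width: 0.0879
grip_force: 0.0
```

Request:
{"name": "send_rows", "arguments": {
  "deltas": [
    {"gripper": 1, "translation": [0, 0, -11], "roll": -0.118},
    {"gripper": 1, "translation": [0, 0, 0], "roll": 0},
    {"gripper": 1, "translation": [0, 0, 0], "roll": 0},
    {"gripper": 1, "translation": [0, 0, 0], "roll": 0}
  ]
}}

```text
time: 9.2
ee_pos: [0.7039, 0.0501, 0.2737]
ee_rot: [0.887, 0.463, 0.001, 0.0]
force: [0.2, -1.4, 0.2]
width: 0.0881
grip_force: 0.0
```

```bash
python3 - <<'E'
from h import *
i,K,T=cam("wrist"); o=r.get_obs(); np.savez("w7.npz",i=i,K=K,T=T); print(o["ee_pos"],np.degrees(R.from_quat(o["ee_rot"]).as_matrix()[:2,0]))
g=cv2.cvtColor(i,cv2.COLOR_RGB2GRAY); p=proj(K,T,[.7026,.0495,.221]); print(p)
# end disc: bright-ish circle near p surrounded by black
x,y=p.astype(int); s=cv2.medianBlur(g[y-45:y+45,x-45:x+45],3)
print(cv2.HoughCircles(s,cv2.HOUGH_GRADIENT,1,60,param1=80,param2=12,minRadius=10,maxRadius=28)+[x-45,y-45,0])
m=(s<45).astype(np.uint8)
cs=max(cv2.findContours(m,cv2.RETR_EXTERNAL,cv2.CHAIN_APPROX_NONE)[0],key=cv2.contourArea); print(cv2.boundingRect(cs),x-45,y-45)
b=np.clip(i[y-70:y+70,x-90:x+90].astype(float)*2,0,255).astype(np.uint8); save(cv2.resize(b,None,fx=3,fy=3),"crop3.png")
E
```

```text
[0.7041054  0.05019066 0.27390498] [32.79873171 46.97921114]
[313.83030218 236.68176068]
[[[312.5        237.5         16.29999924]]]
(21, 0, 48, 64) 268 191
```

The end disc is at (312.5,237.5) against a predicted (313.8,236.7), so it's aligned. I'll descend and grasp.

Request:
{"name": "send_rows", "arguments": {
  "deltas": [
    {"gripper": 1, "translation": [-1, -0.5, -30], "roll": 0},
    {"gripper": 1, "translation": [0, 0, -30], "roll": 0},
    {"gripper": 1, "translation": [0, 0, -22], "roll": 0},
    {"gripper": 1, "translation": [0, 0, -14], "roll": 0},
    {"gripper": 0.5, "translation": [0, 0, 0], "roll": 0}
  ],
  "force": 45
}}

```text
time: 9.67
ee_pos: [0.7012, 0.0498, 0.1739]
ee_rot: [0.887, 0.462, -0.002, -0.001]
force: [-0.2, -0.1, 0.1]
width: 0.084
grip_force: 0.0
```

Request:
{"name": "send_rows", "arguments": {
  "deltas": [
    {"gripper": 0.3, "translation": [0, 0, 0], "roll": 0},
    {"gripper": 0.2, "translation": [0, 0, 0], "roll": 0},
    {"gripper": 0.2, "translation": [0, 0, 0], "roll": 0},
    {"gripper": 0.2, "translation": [0, 0, 0], "roll": 0},
    {"gripper": 0.2, "translation": [0, 0, 0], "roll": 0}
  ]
}}

```text
time: 10.08
ee_pos: [0.7034, 0.0499, 0.1779]
ee_rot: [0.887, 0.461, 0.001, 0.0]
force: [0.0, -1.3, 0.2]
width: 0.0513
grip_force: 0.0
```

Request:
{"name": "send_rows", "arguments": {
  "deltas": [
    {"gripper": 0.2, "translation": [0, 0, 0], "roll": 0},
    {"gripper": 0.2, "translation": [0, 0, 0], "roll": 0},
    {"gripper": 0.2, "translation": [0, 0, 0], "roll": 0},
    {"gripper": 0.2, "translation": [0, 0, 0], "roll": 0}
  ]
}}

```text
time: 10.42
ee_pos: [0.7028, 0.0499, 0.1768]
ee_rot: [0.887, 0.461, 0.0, -0.0]
force: [-0.8, -0.0, 1.6]
width: 0.0299
grip_force: 45.0
```

Request:
{"name": "send_rows", "arguments": {
  "deltas": [
    {"gripper": 0.2, "translation": [0, 0, 10], "roll": 0},
    {"gripper": 0.2, "translation": [0, 0, 30], "roll": 0},
    {"gripper": 0.2, "translation": [0, 0, 35], "roll": 0},
    {"gripper": 0.2, "translation": [0, 0, 35], "roll": 0},
    {"gripper": 0.2, "translation": [0, 0, 35], "roll": 0}
  ]
}}

```text
time: 10.83
ee_pos: [0.7023, 0.0499, 0.3234]
ee_rot: [0.887, 0.461, -0.0, -0.0]
force: [0.6, 0.4, -1.8]
width: 0.0296
grip_force: 45.0
```

Request:
{"name": "send_rows", "arguments": {
  "deltas": [
    {"gripper": 0.2, "translation": [-25, 0, 15], "roll": 0.07},
    {"gripper": 0.2, "translation": [-27, -25, 0], "roll": 0.08},
    {"gripper": 0.2, "translation": [-27, -27, 0], "roll": 0.08},
    {"gripper": 0.2, "translation": [-27, -27, 0], "roll": 0.08},
    {"gripper": 0.2, "translation": [-27, -27, 0], "roll": 0.08}
  ]
}}

```text
time: 11.25
ee_pos: [0.5681, -0.0568, 0.3372]
ee_rot: [0.78, 0.626, 0.0, 0.0]
force: [0.3, -0.8, -2.0]
width: 0.0297
grip_force: 45.0
```

Request:
{"name": "send_rows", "arguments": {
  "deltas": [
    {"gripper": 0.2, "translation": [-27, -28, 0], "roll": 0.08},
    {"gripper": 0.2, "translation": [-27, -28, 0], "roll": 0.08},
    {"gripper": 0.2, "translation": [-26, -28, 0], "roll": 0.08},
    {"gripper": 0.2, "translation": [0, 0, 0], "roll": 0.07},
    {"gripper": 0.2, "translation": [0, 0, 0], "roll": 0}
  ]
}}

```text
time: 11.67
ee_pos: [0.4885, -0.1414, 0.3374]
ee_rot: [0.676, 0.737, 0.0, 0.0]
force: [0.9, 0.6, -2.1]
width: 0.0299
grip_force: 45.0
```

Request:
{"name": "send_rows", "arguments": {
  "deltas": [
    {"gripper": 0.2, "translation": [0, 0, 0], "roll": 0},
    {"gripper": 0.2, "translation": [0, 0, 0], "roll": 0}
  ]
}}

```text
time: 11.83
ee_pos: [0.4903, -0.1397, 0.337]
ee_rot: [0.676, 0.737, 0.0, 0.0]
force: [1.0, 0.2, -1.4]
width: 0.0298
grip_force: 45.0
```

```bash
python3 - <<'E'
from h import *
o=r.get_obs(); p=np.array(o["ee_pos"]); M=R.from_quat(o["ee_rot"]).as_matrix(); print(p,np.degrees(np.arctan2(M[1,0],M[0,0])),o["width"],o["grip_force"])
tip=p-[0,0,.158]; out=[]
for n in("scene","side"):
    i,K,T=cam(n); u=proj(K,T,tip); print(n,u); np.savez(n+"7.npz",i=i,K=K,T=T)
    x,y=u.astype(int); c=i[y-50:y+25,x-37:x+38]; out.append(cv2.resize(np.clip(c*1.3,0,255).astype(np.uint8),(400,400),interpolation=cv2.INTER_CUBIC))
save(np.hstack(out),"crop4.png")
E
```

```text
[ 0.49032118 -0.13968549  0.33700433] 94.96116339011728 0.029823852484804205 44.96329486370087
scene [371.74953686 144.88164091]
side [305.40827135 124.67528392]
```

View pics/crop4.png

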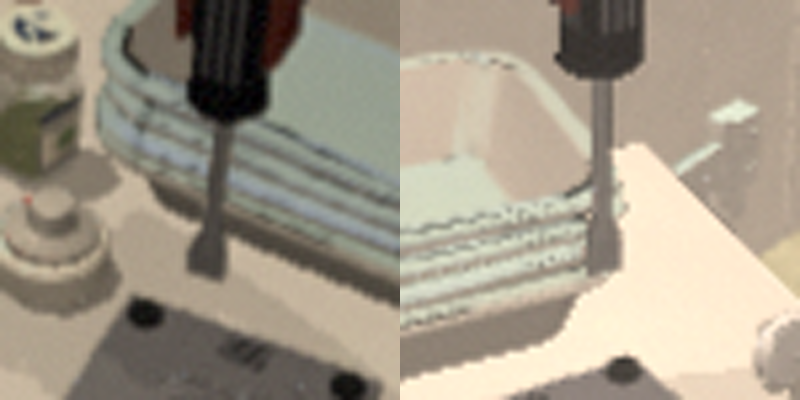

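The blade end is about 6.8 px wide in scene (tip at (373,146)) and 6.2 px in side (tip at (306,125)). An 18 mm blade along tool y would give 7.0 and 6.3 px, so the blade lies along tool y, already in line with the slot. I'll go down to just above the screw and compare.

Request:
{"name": "send_rows", "arguments": {
  "deltas": [
    {"gripper": 0.2, "translation": [-0.7, -0.9, -30], "roll": 0.008},
    {"gripper": 0.2, "translation": [0, 0, -30], "roll": 0},
    {"gripper": 0.2, "translation": [0, 0, -24], "roll": 0},
    {"gripper": 0.2, "translation": [0, 0, -8], "roll": 0},
    {"gripper": 0.2, "translation": [0, 0, 0], "roll": 0}
  ]
}}

```text
time: 12.35
ee_pos: [0.4882, -0.1401, 0.2426]
ee_rot: [0.672, 0.74, -0.001, -0.002]
force: [-0.2, -0.4, -1.0]
width: 0.0299
grip_force: 45.0
```

Request:
{"name": "send_rows", "arguments": {
  "deltas": [
    {"gripper": 0.2, "translation": [0, 0, 0], "roll": 0},
    {"gripper": 0.2, "translation": [0, 0, 0], "roll": 0}
  ]
}}

```text
time: 12.52
ee_pos: [0.4903, -0.1411, 0.2461]
ee_rot: [0.672, 0.74, 0.001, 0.001]
force: [-0.7, 1.0, -1.5]
width: 0.0301
grip_force: 45.0
```

```bash
python3 - <<'E'
from h import *
w=np.load("w5.npz"); g=cv2.medianBlur(cv2.cvtColor(w["i"],cv2.COLOR_RGB2GRAY),3)
c=cv2.HoughCircles(g[163:243,274:354],cv2.HOUGH_GRADIENT,1,60,param1=80,param2=12,minRadius=10,maxRadius=26)[0,0]+[274,163,0]
print(c,onz(w["K"],w["T"],c[0],c[1],.075))
o=r.get_obs(); p=np.array(o["ee_pos"]); M=R.from_quat(o["ee_rot"]).as_matrix(); print(p,np.degrees(np.arctan2(M[1,0],M[0,0])),o["force"])
out=[]
for n in("scene","side"):
    i,K,T=cam(n); u=proj(K,T,p-[0,0,.158]); x,y=u.astype(int); print(n,u,proj(K,T,[.4897,-.141,.075]),x-37,y-45)
    out.append(cv2.resize(np.clip(i[y-45:y+30,x-37:x+38]*1.6,0,255).astype(np.uint8),(400,400),interpolation=cv2.INTER_CUBIC))
save(np.hstack(out),"crop5.png")
E
```

```text
[315.5        202.5         19.10000038] [ 0.49084816 -0.14102834  0.075     ]
[ 0.49031458 -0.14110445  0.24614124] 95.51560471349455 [-0.70777839  0.9526153  -1.53467091]
scene [368.79825823 169.72475449] [368.55017154 173.23584069] 331 124
side [305.47520599 154.64069884] [305.74856704 158.7028218 ] 268 109
```

View pics/crop5.png

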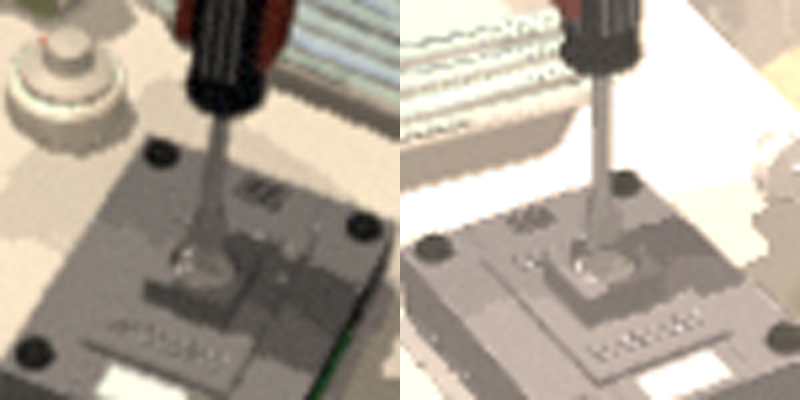

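The blade stands over the screw head in both views (scene crop (208,250), side crop (600,245)), and the screw measures (0.4905,-0.1410). I'll lower it gently, watching force.

Request:
{"name": "send_rows", "arguments": {
  "deltas": [
    {"gripper": 0.2, "translation": [0, 0.4, -5], "roll": 0},
    {"gripper": 0.2, "translation": [0, 0, -5], "roll": 0},
    {"gripper": 0.2, "translation": [0, 0, -3], "roll": 0},
    {"gripper": 0.2, "translation": [0, 0, -3], "roll": 0},
    {"gripper": 0.2, "translation": [0, 0, 0], "roll": 0}
  ],
  "force": 55
}}

```text
time: 13.03
ee_pos: [0.4886, -0.1405, 0.2279]
ee_rot: [0.672, 0.74, -0.0, -0.001]
force: [0.1, -0.2, -2.9]
width: 0.0295
grip_force: 55.0
```

Request:
{"name": "send_rows", "arguments": {
  "deltas": [
    {"gripper": 0.2, "translation": [0, 0, -1.5], "roll": 0},
    {"gripper": 0.2, "translation": [0, 0, 0], "roll": 0},
    {"gripper": 0.2, "translation": [0, 0, 0], "roll": 0}
  ]
}}

```text
time: 13.28
ee_pos: [0.4891, -0.1406, 0.2272]
ee_rot: [0.672, 0.74, -0.0, -0.0]
force: [-0.7, 0.3, -1.1]
width: 0.0296
grip_force: 55.0
```

The tip is 6 mm below the head's top face without contact, so it's in the slot. Now I'll push.

Request:
{"name": "send_rows", "arguments": {
  "deltas": [
    {"gripper": 0.2, "translation": [0, 0, -1.5], "roll": 0},
    {"gripper": 0.2, "translation": [0, 0, -1], "roll": 0},
    {"gripper": 0.2, "translation": [0, 0, -1], "roll": 0},
    {"gripper": 0.2, "translation": [0, 0, 0], "roll": 0},
    {"gripper": 0.2, "translation": [0, 0, 0], "roll": 0}
  ]
}}

```text
time: 13.7
ee_pos: [0.4893, -0.1407, 0.224]
ee_rot: [0.672, 0.74, 0.0, 0.0]
force: [-0.9, 0.5, 1.5]
width: 0.0295
grip_force: 55.0
```

Request:
{"name": "send_rows", "arguments": {
  "deltas": [
    {"gripper": 0.2, "translation": [0, 0, -1.5], "roll": 0},
    {"gripper": 0.2, "translation": [0, 0, -1.5], "roll": 0},
    {"gripper": 0.2, "translation": [0, 0, 0], "roll": 0},
    {"gripper": 0.2, "translation": [0, 0, 0], "roll": 0}
  ]
}}

```text
time: 14.03
ee_pos: [0.4893, -0.1407, 0.2208]
ee_rot: [0.672, 0.74, 0.0, 0.0]
force: [-0.2, 0.2, 3.3]
width: 0.0302
grip_force: 55.0
```

Request:
{"name": "send_rows", "arguments": {
  "deltas": [
    {"gripper": 0.2, "translation": [0, 0, -1.5], "roll": 0},
    {"gripper": 0.2, "translation": [0, 0, -1.5], "roll": 0},
    {"gripper": 0.2, "translation": [0, 0, -1.2], "roll": 0},
    {"gripper": 0.2, "translation": [0, 0, -1], "roll": 0},
    {"gripper": 0.2, "translation": [0, 0, 0], "roll": 0}
  ]
}}

```text
time: 14.45
ee_pos: [0.4893, -0.1407, 0.2157]
ee_rot: [0.672, 0.74, 0.0, 0.0]
force: [0.1, -0.0, 6.3]
width: 0.0298
grip_force: 55.0
```

Request:
{"name": "send_rows", "arguments": {
  "deltas": [
    {"gripper": 0.2, "translation": [0, 0, 0], "roll": 0},
    {"gripper": 0.2, "translation": [0, 0, 0], "roll": 0},
    {"gripper": 0.2, "translation": [0, 0, 0], "roll": 0}
  ]
}}

```text
time: 14.7
ee_pos: [0.4893, -0.1407, 0.2157]
ee_rot: [0.672, 0.74, 0.0, 0.0]
force: [-0.4, 0.6, 6.0]
width: 0.0299
grip_force: 55.0
```

Net force is about 7.9 N, which means roughly 8.5 mm of push. Now I'll turn it clockwise.

Request:
{"name": "send_rows", "arguments": {
  "deltas": [
    {"gripper": 0.2, "translation": [0, 0, 0], "roll": -0.08},
    {"gripper": 0.2, "translation": [0, 0, 0], "roll": -0.08},
    {"gripper": 0.2, "translation": [0, 0, 0], "roll": -0.08},
    {"gripper": 0.2, "translation": [0, 0, 0], "roll": -0.08},
    {"gripper": 0.2, "translation": [0, 0, 0], "roll": -0.08}
  ]
}}

```text
time: 15.12
ee_pos: [0.4893, -0.1408, 0.2157]
ee_rot: [0.807, 0.59, 0.0, 0.0]
force: [-0.4, -0.1, 5.5]
width: 0.0295
grip_force: 55.0
```

Request:
{"name": "send_rows", "arguments": {
  "deltas": [
    {"gripper": 0.2, "translation": [0, 0, 0], "roll": -0.08},
    {"gripper": 0.2, "translation": [0, 0, 0], "roll": -0.08},
    {"gripper": 0.2, "translation": [0, 0, 0], "roll": -0.08},
    {"gripper": 0.2, "translation": [0, 0, 0], "roll": -0.08},
    {"gripper": 0.2, "translation": [0, 0, 0], "roll": -0.08}
  ]
}}

```text
time: 15.53
ee_pos: [0.4894, -0.1408, 0.2157]
ee_rot: [0.908, 0.418, 0.0, 0.0]
force: [-0.1, -0.3, 6.0]
width: 0.0299
grip_force: 55.0
```

```bash
python3 - <<'E'
from h import *
o=r.get_obs(); M=R.from_quat(o["ee_rot"]).as_matrix(); print(o["ee_pos"],np.degrees(np.arctan2(M[1,0],M[0,0])),o["force"],o["torque"],o["width"],o["joints"][5])
E
```

```text
[ 0.48940627 -0.14078136  0.21572322] 49.44590660310801 [-0.06426798 -0.34410981  6.01423678] [-0.06008752  0.00527736  0.08175231] 0.02987447793521718 0.4045402089572372
```

Request:
{"name": "send_rows", "arguments": {
  "deltas": [
    {"gripper": 0.2, "translation": [0, 0, 0], "roll": -0.09},
    {"gripper": 0.2, "translation": [0, 0, 0], "roll": -0.09},
    {"gripper": 0.2, "translation": [0, 0, 0], "roll": -0.09},
    {"gripper": 0.2, "translation": [0, 0, 0], "roll": -0.09},
    {"gripper": 0.2, "translation": [0, 0, 0], "roll": -0.09}
  ]
}}

```text
time: 15.95
ee_pos: [0.4895, -0.1408, 0.2158]
ee_rot: [0.979, 0.205, 0.0, 0.0]
force: [0.2, 1.2, 5.0]
width: 0.0298
grip_force: 55.0
```

Request:
{"name": "send_rows", "arguments": {
  "deltas": [
    {"gripper": 0.2, "translation": [0, 0, 0], "roll": -0.09},
    {"gripper": 0.2, "translation": [0, 0, 0], "roll": -0.09},
    {"gripper": 0.2, "translation": [0, 0, 0], "roll": -0.09},
    {"gripper": 0.2, "translation": [0, 0, 0], "roll": -0.08},
    {"gripper": 0.2, "translation": [0, 0, 0], "roll": 0}
  ]
}}

```text
time: 16.37
ee_pos: [0.4897, -0.1407, 0.2158]
ee_rot: [1.0, 0.031, 0.001, 0.0]
force: [0.7, 0.1, 6.3]
width: 0.0298
grip_force: 55.0
```

```bash
python3 - <<'E'
from h import *
o=r.get_obs(); M=R.from_quat(o["ee_rot"]).as_matrix(); print(o["ee_pos"],np.degrees(np.arctan2(M[1,0],M[0,0])),o["force"],o["torque"],o["width"],o["joints"][5])
E
```

```text
[ 0.48967154 -0.14070855  0.21581384] 3.5790947558232467 [0.73372836 0.08284809 6.29158066] [ 0.0824605  -0.1175219  -0.03114205] 0.02977308430031606 1.2049273494378057
```

Request:
{"name": "send_rows", "arguments": {
  "deltas": [
    {"gripper": 0.2, "translation": [0, 0, 0], "roll": 0},
    {"gripper": 0.2, "translation": [0, 0, 0], "roll": 0},
    {"gripper": 0.2, "translation": [0, 0, 0], "roll": 0}
  ]
}}

```text
time: 16.62
ee_pos: [0.4897, -0.1407, 0.2158]
ee_rot: [0.999, 0.033, 0.001, 0.0]
force: [0.3, 0.7, 6.3]
width: 0.0299
grip_force: 55.0
```

```bash
python3 - <<'E'
from h import *
o=r.get_obs(); M=R.from_quat(o["ee_rot"]).as_matrix(); print(o["ee_pos"],np.degrees(np.arctan2(M[1,0],M[0,0])),o["force"],o["torque"],o["width"],o["joints"][5])
E
```

```text
[ 0.48967078 -0.14071614  0.21582737] 3.8278496911578905 [0.25409934 0.73240614 6.32187246] [ 0.10714368 -0.1334203   0.01303206] 0.02989017048244008 1.2006010631371966
```

Request:
{"name": "send_rows", "arguments": {
  "deltas": [
    {"gripper": 0.2, "translation": [0, 0, 0], "roll": -0.06},
    {"gripper": 0.2, "translation": [0, 0, 0], "roll": -0.06},
    {"gripper": 0.2, "translation": [0, 0, 0], "roll": 0},
    {"gripper": 0.2, "translation": [0, 0, 0], "roll": 0}
  ]
}}

```text
time: 16.95
ee_pos: [0.4897, -0.1407, 0.2158]
ee_rot: [1.0, -0.027, 0.001, 0.0]
force: [1.3, -0.4, 6.1]
width: 0.0294
grip_force: 55.0
```

```bash
python3 - <<'E'
from h import *
o=r.get_obs(); M=R.from_quat(o["ee_rot"]).as_matrix(); print(o["ee_pos"],np.degrees(np.arctan2(M[1,0],M[0,0])),o["force"],o["torque"],o["width"],o["joints"][5])
E
```

```text
[ 0.48966816 -0.1407293   0.21582439] -3.0675150360590835 [ 1.29629476 -0.3523558   6.05200779] [ 0.13516593 -0.21684255  0.011569  ] 0.029404408760375225 1.3208942471564442
```

Request:
{"name": "send_rows", "arguments": {
  "deltas": [
    {"gripper": 0.2, "translation": [0, 0, 0], "roll": 0.06},
    {"gripper": 0.2, "translation": [0, 0, 3], "roll": 0},
    {"gripper": 0.2, "translation": [0, 0, 4], "roll": 0},
    {"gripper": 0.2, "translation": [0, 0, 4], "roll": 0},
    {"gripper": 0.2, "translation": [0, 0, 0], "roll": 0}
  ]
}}

```text
time: 17.37
ee_pos: [0.4889, -0.1405, 0.2267]
ee_rot: [1.0, 0.003, -0.0, -0.0]
force: [1.5, -0.9, 0.1]
width: 0.0298
grip_force: 55.0
```

Request:
{"name": "send_rows", "arguments": {
  "deltas": [
    {"gripper": 0.2, "translation": [0, 0, 5], "roll": 0},
    {"gripper": 0.2, "translation": [0, 0, 15], "roll": 0},
    {"gripper": 0.2, "translation": [0, 0, 35], "roll": 0},
    {"gripper": 0.2, "translation": [0, 0, 35], "roll": 0},
    {"gripper": 0.2, "translation": [0, 0, 25], "roll": 0.08}
  ]
}}

```text
time: 17.78
ee_pos: [0.4887, -0.1406, 0.3436]
ee_rot: [0.999, 0.043, -0.0, 0.0]
force: [0.2, -0.1, -1.0]
width: 0.03
grip_force: 55.0
```

Request:
{"name": "send_rows", "arguments": {
  "deltas": [
    {"gripper": 0.2, "translation": [0, 0, 0], "roll": 0.11},
    {"gripper": 0.2, "translation": [0, 0, 0], "roll": 0.11},
    {"gripper": 0.2, "translation": [0, 0, 0], "roll": 0},
    {"gripper": 0.2, "translation": [0, 0, 0], "roll": 0}
  ]
}}

```text
time: 18.12
ee_pos: [0.4883, -0.1404, 0.341]
ee_rot: [0.989, 0.151, -0.001, -0.0]
force: [0.2, 0.0, -1.9]
width: 0.0296
grip_force: 55.0
```

```bash
python3 - <<'E'
from h import *
o=r.get_obs(); M=R.from_quat(o["ee_rot"]).as_matrix(); print(o["ee_pos"],np.degrees(np.arctan2(M[1,0],M[0,0])),o["force"],o["torque"],o["width"])
i,K,T=cam("wrist"); np.savez("w8.npz",i=i,K=K,T=T); u=proj(K,T,[.4895,-.141,.072]); print(u)
tip=np.array(o["ee_pos"])-[0,0,.158]
print("tip px",proj(K,T,tip))
for n in("scene","side"):
    i,K,T=cam(n); u=proj(K,T,tip); x,y=u.astype(int); print(n,u)
    # shaft centre by rows: dark vs background profile
    g=cv2.cvtColor(i,cv2.COLOR_RGB2GRAY).astype(int)
    for dy in(-24,-16,-8): print(y+dy,x-10,g[y+dy,x-10:x+11])
E
```

```text
[ 0.48830028 -0.14042177  0.34097059] 17.37294757791612 [ 0.1718963   0.04668084 -1.9365015 ] [-0.0441461   0.03202219 -0.02173253] 0.0296102793571324
[315.9470329  167.06573862]
tip px [315.1264479 190.7616664]
scene [372.77900473 143.84567376]
119 362 [117 107  98  95  98 105 113 116 113 107 106 102  88  54  55  53  65  91
  97 103 109]
127 362 [ 79  85  93  99 101 115 113 104  97  98  98  93  57  56  57  82 115 120
 120 117 108]
135 362 [125 125 125 129 135 135 129 102  96  89  61  56  57  58  58  54  58  64
  72  82  84]
side [306.02077765 122.93887898]
98 296 [135 137 145 157 162 163 160 144 124  93  95  86  75 126 128 129 127 127
 127 127 127]
106 296 [139 139 138 138 137 136 134 104  78 103 101 104 144 187 188 187 186 186
 186 186 184]
114 296 [135 127 118 118 105  74  62  85  94 101  95  87  93 146 189 189 188 187
 187 187 187]
```

Request:
{"name": "send_rows", "arguments": {
  "deltas": [
    {"gripper": 0.2, "translation": [26, 28, 0], "roll": 0.08},
    {"gripper": 0.2, "translation": [27, 28, 0], "roll": 0.08},
    {"gripper": 0.2, "translation": [27, 28, 0], "roll": 0.08},
    {"gripper": 0.2, "translation": [27, 27, 0], "roll": 0.08},
    {"gripper": 0.2, "translation": [27, 27, 0], "roll": 0.08}
  ]
}}

```text
time: 18.68
ee_pos: [0.6239, -0.0012, 0.3409]
ee_rot: [0.938, 0.347, -0.0, -0.0]
force: [1.1, -0.2, -1.7]
width: 0.0299
grip_force: 55.0
```

Request:
{"name": "send_rows", "arguments": {
  "deltas": [
    {"gripper": 0.2, "translation": [27, 27, 0], "roll": 0.08},
    {"gripper": 0.2, "translation": [27, 24, 0], "roll": 0.08},
    {"gripper": 0.2, "translation": [26.5, 1.3, 0], "roll": 0.09},
    {"gripper": 0.2, "translation": [0, 0, 0], "roll": 0},
    {"gripper": 0.2, "translation": [0, 0, 0], "roll": 0}
  ]
}}

```text
time: 19.1
ee_pos: [0.7038, 0.0501, 0.3397]
ee_rot: [0.888, 0.46, -0.001, -0.0]
force: [-1.0, -0.2, -2.3]
width: 0.0301
grip_force: 55.0
```

Request:
{"name": "send_rows", "arguments": {
  "deltas": [
    {"gripper": 0.2, "translation": [0, 0, 0], "roll": 0},
    {"gripper": 0.2, "translation": [0, 0, 0], "roll": 0}
  ]
}}

```text
time: 19.27
ee_pos: [0.7025, 0.049, 0.3413]
ee_rot: [0.888, 0.459, -0.001, -0.0]
force: [0.3, 0.2, -1.4]
width: 0.0297
grip_force: 55.0
```

```bash
python3 - <<'E'
from h import *
o=r.get_obs(); M=R.from_quat(o["ee_rot"]).as_matrix(); print(o["ee_pos"],np.degrees(np.arctan2(M[1,0],M[0,0])),M[:,2],o["force"],o["width"])
tip=np.array(o["ee_pos"])-[0,0,.158]
for n in("scene","side"):
    i,K,T=cam(n); u=proj(K,T,tip); x,y=u.astype(int); print(n,u)
    g=cv2.cvtColor(i,cv2.COLOR_RGB2GRAY).astype(int)
    for dy in(-12,-6,-3,0,3): print(y+dy,x-8,g[y+dy,x-8:x+9],i[y+dy,x])
E
```

```text
[0.7025474  0.04904029 0.34126132] 54.69178442811853 [-1.17413466e-03 -1.33226097e-04 -9.99999302e-01] [ 0.33103893  0.22590875 -1.44301712] 0.02973003524295472
scene [254.5142793  156.69471404]
144 246 [97 97 96 95 91 73 60 59 57 65 77 77 73 72 72 71 71] [60 56 51]
150 246 [89 91 90 90 92 85 67 50 48 48 66 78 75 73 72 72 71] [51 47 44]
153 246 [88 88 88 90 90 90 81 56 55 56 66 78 77 73 73 71 70] [57 55 49]
156 246 [114 103  96  90  88  88  92  88  65  58  65  89 102 109 108 109 107] [80 59 59]
159 246 [106 101 103 107 100 100 109 107 104  86  76  96 107 102  99 100 101] [154  81  92]
side [247.4476953  194.61012095]
182 239 [ 81  82  79  77  82 101 113 108  98  92 108 143 148 155 180 204 205] [105  97  89]
188 239 [ 83  83  82  90 107 107 107 108 107 105 105  93  86  98 102 102 131] [113 106  96]
191 239 [110 105 104 106 106 106 105 103 100 102 106 104  95  88 102 101 102] [107  99  91]
194 239 [ 98 106 102 101 109 115 115 112 112 110 104 103 105 100 102 102 100] [120 110 103]
197 239 [142 145 145 144 147 147 145 147 139 102 103 101 100 101 100 102 101] [150 136 127]
```

The tip lies where predicted (scene ~(255,157)), so I'll lower it into the hole, watching force.

Request:
{"name": "send_rows", "arguments": {
  "deltas": [
    {"gripper": 0.2, "translation": [0, 0.6, -25], "roll": 0},
    {"gripper": 0.2, "translation": [0, 0, -20], "roll": 0},
    {"gripper": 0.2, "translation": [0, 0, -10], "roll": 0},
    {"gripper": 0.2, "translation": [0, 0, -8], "roll": 0},
    {"gripper": 0.2, "translation": [0, 0, -5], "roll": 0}
  ]
}}

```text
time: 19.78
ee_pos: [0.7032, 0.05, 0.273]
ee_rot: [0.888, 0.46, -0.0, -0.0]
force: [-0.2, -0.5, -1.5]
width: 0.0298
grip_force: 55.0
```

Request:
{"name": "send_rows", "arguments": {
  "deltas": [
    {"gripper": 0.2, "translation": [0, 0, 0], "roll": 0},
    {"gripper": 0.2, "translation": [0, 0, 0], "roll": 0}
  ]
}}

```text
time: 19.95
ee_pos: [0.7039, 0.0502, 0.2742]
ee_rot: [0.888, 0.46, 0.0, 0.0]
force: [1.0, 0.6, -1.5]
width: 0.0299
grip_force: 55.0
```

Request:
{"name": "send_rows", "arguments": {
  "deltas": [
    {"gripper": 0.2, "translation": [-0.5, 0, -20], "roll": 0},
    {"gripper": 0.2, "translation": [0, 0, -22], "roll": 0},
    {"gripper": 0.2, "translation": [0, 0, -22], "roll": 0},
    {"gripper": 0.2, "translation": [0, 0, -15], "roll": 0},
    {"gripper": 0.2, "translation": [0, 0, -8], "roll": 0}
  ]
}}

```text
time: 20.37
ee_pos: [0.7027, 0.0503, 0.1853]
ee_rot: [0.888, 0.46, -0.001, -0.0]
force: [-0.5, 0.4, -2.6]
width: 0.0298
grip_force: 55.0
```

Request:
{"name": "send_rows", "arguments": {
  "deltas": [
    {"gripper": 0.2, "translation": [0, 0, -4], "roll": 0},
    {"gripper": 0.2, "translation": [0, 0, -2], "roll": 0},
    {"gripper": 0.2, "translation": [0, 0, 0], "roll": 0},
    {"gripper": 0.2, "translation": [0, 0, 0], "roll": 0}
  ]
}}

```text
time: 20.7
ee_pos: [0.7038, 0.0504, 0.1818]
ee_rot: [0.888, 0.46, 0.001, 0.0]
force: [0.3, 0.3, -2.2]
width: 0.0294
grip_force: 55.0
```

Request:
{"name": "send_rows", "arguments": {
  "deltas": [
    {"gripper": 0.2, "translation": [-0.6, -0.4, -2], "roll": 0},
    {"gripper": 0.2, "translation": [0, 0, -1.5], "roll": 0},
    {"gripper": 0.2, "translation": [0, 0, 0], "roll": 0},
    {"gripper": 0.2, "translation": [0, 0, 0], "roll": 0}
  ]
}}

```text
time: 21.03
ee_pos: [0.7024, 0.0499, 0.1771]
ee_rot: [0.888, 0.46, 0.0, 0.0]
force: [-0.2, -0.5, -2.1]
width: 0.0301
grip_force: 55.0
```

Request:
{"name": "send_rows", "arguments": {
  "deltas": [
    {"gripper": 0.2, "translation": [0, 0, -1], "roll": 0},
    {"gripper": 0.2, "translation": [0, 0, -1], "roll": 0},
    {"gripper": 0.2, "translation": [0, 0, 0], "roll": 0},
    {"gripper": 0.2, "translation": [0, 0, 0], "roll": 0}
  ]
}}

```text
time: 21.37
ee_pos: [0.7026, 0.0499, 0.1767]
ee_rot: [0.888, 0.46, 0.0, 0.0]
force: [-4.7, -0.3, 8.7]
width: 0.0298
grip_force: 55.0
```

The collar rests on the rack at the original height, so I'll release it and rise.

Request:
{"name": "send_rows", "arguments": {
  "deltas": [
    {"gripper": 0.4, "translation": [0, 0, 0.5], "roll": 0},
    {"gripper": 0.7, "translation": [0, 0, 0], "roll": 0},
    {"gripper": 1, "translation": [0, 0, 0], "roll": 0},
    {"gripper": 1, "translation": [0, 0, 0], "roll": 0},
    {"gripper": 1, "translation": [0, 0, 0], "roll": 0}
  ]
}}

```text
time: 21.78
ee_pos: [0.7024, 0.0499, 0.1753]
ee_rot: [0.888, 0.46, -0.0, -0.0]
force: [0.2, 0.6, 0.1]
width: 0.0581
grip_force: 0.0
```

Request:
{"name": "send_rows", "arguments": {
  "deltas": [
    {"gripper": 1, "translation": [0, 0, 0], "roll": 0},
    {"gripper": 1, "translation": [0, 0, 10], "roll": 0},
    {"gripper": 1, "translation": [0, 0, 30], "roll": 0},
    {"gripper": 1, "translation": [0, 0, 35], "roll": 0},
    {"gripper": 1, "translation": [0, 0, 35], "roll": 0}
  ]
}}

```text
time: 22.2
ee_pos: [0.702, 0.0499, 0.2867]
ee_rot: [0.888, 0.46, -0.001, -0.0]
force: [1.3, -0.2, 0.3]
width: 0.0874
grip_force: 0.0
```

Request:
{"name": "send_rows", "arguments": {
  "deltas": [
    {"gripper": 1, "translation": [-28, -28, 10], "roll": 0.08},
    {"gripper": 1, "translation": [-28, -28, 0], "roll": 0.1},
    {"gripper": 1, "translation": [-28, -27, 0], "roll": 0.1},
    {"gripper": 1, "translation": [-28, -27, 0], "roll": 0.1},
    {"gripper": 1, "translation": [-28, -27, 0], "roll": 0.1}
  ]
}}

```text
time: 22.62
ee_pos: [0.5611, -0.088, 0.2964]
ee_rot: [0.751, 0.66, 0.0, 0.0]
force: [0.4, -0.4, 0.4]
width: 0.0877
grip_force: 0.0
```

Request:
{"name": "send_rows", "arguments": {
  "deltas": [
    {"gripper": 1, "translation": [-28, -27, 0], "roll": 0.1},
    {"gripper": 1, "translation": [-28, -27, 0], "roll": 0.1},
    {"gripper": 1, "translation": [-17, 0, -30], "roll": 0.02},
    {"gripper": 1, "translation": [0, 0, -30], "roll": 0},
    {"gripper": 1, "translation": [0, 0, 0], "roll": 0}
  ]
}}

```text
time: 23.03
ee_pos: [0.4859, -0.1409, 0.2322]
ee_rot: [0.677, 0.736, -0.001, -0.003]
force: [-0.3, 0.2, -1.4]
width: 0.0881
grip_force: 0.0
```

Request:
{"name": "send_rows", "arguments": {
  "deltas": [
    {"gripper": 1, "translation": [0, 0, 0], "roll": 0},
    {"gripper": 1, "translation": [0, 0, 0], "roll": 0}
  ]
}}

```text
time: 23.2
ee_pos: [0.4908, -0.1412, 0.237]
ee_rot: [0.676, 0.737, 0.0, 0.001]
force: [0.4, -0.2, -1.1]
width: 0.0878
grip_force: 0.0
```

```bash
python3 - <<'E'
from h import *
o=r.get_obs(); print(o["ee_pos"],o["force"],o["width"])
i,K,T=cam("wrist"); np.savez("w9.npz",i=i,K=K,T=T)
g=cv2.cvtColor(i,cv2.COLOR_RGB2GRAY)
# slot direction: gray samples on the head along cover x and y (world 5.5 deg / 95.5 deg)
C=np.array([.4897,-.1410,.072])
for nm,th in(("x",5.5),("y",95.5)):
    t=np.radians(th); d=np.array([np.cos(t),np.sin(t),0])
    print(nm,[int(g[tuple(proj(K,T,C+d*s)[::-1].round().astype(int))]) for s in np.arange(-.016,.0161,.002)])
print("px",proj(K,T,C))
n,l,s,c=cv2.connectedComponentsWithStats((g<50).astype(np.uint8)); print([c[k].round() for k in range(1,n) if 80<s[k][4]<1500])
# driver handle in fixed views vs start
for nm,(x,y) in(("scene",(253,144)),("side",(247,180))):
    im=cam(nm)[0]; m=(cv2.cvtColor(im,cv2.COLOR_RGB2GRAY)[y-15:y+50,x-20:x+25]<60).astype(np.uint8)
    nn,l,st,c=cv2.connectedComponentsWithStats(m); k=1+st[1:,4].argmax(); print(nm,st[k]+[x-20,y-15,0,0,0])
E
```

```text
[ 0.49082733 -0.14122903  0.23703158] [ 0.40292362 -0.16288774 -1.11523609] 0.0878337192874248
x [52, 100, 116, 112, 110, 112, 89, 111, 115, 113, 99, 111, 110, 113, 159, 102, 69]
y [52, 52, 95, 98, 106, 112, 115, 114, 115, 116, 115, 116, 116, 116, 117, 106, 79]
px [313.5458804  189.08165967]
[array([628.,  88.]), array([374., 103.]), array([249., 104.]), array([259., 259.]), array([368., 258.]), array([219., 328.])]
scene [246 142  20  38 465]
side [238 178  22  44 400]
```

The slot now runs lengthwise: the grey profile is even along y, and its edges show at ±4 mm in x. The driver stands at its starting pixels in both fixed views, and the feet around the cover are unchanged. I'll hand in.

```bash
python3 -c "
from h import *
print(r.finish_job())"
```

```text
the job is handed in; nothing more can be done
None
```

Job handed in at about 23 s: the cover is seated on the bay, the screw was pushed and turned a quarter turn clockwise with the slot now lengthwise, and the flat driver is back upright in its original rack hole; the verdict was not reported, and I did not measure how far the screw sprang back.

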